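# Find the fuller of two bead bottles by weight and show it to the code reader

### The job

Wake the code reader by pressing its white, then blue, then green key fully down, one at a time, leaving the red key alone. Then lift each of the two look-alike green-banded bottles clear of the worktop (5 cm or so) in turn to feel which is heavier, standing the one back upright where it stood before taking the other. Finish while holding the heavier one still and upright in the gripper, centred about 5 cm above the reader's round glass window; no bottle may touch the reader or be tipped, and everything else on the bench stays where it is.

Things in the scene. Friction and masses are not known exactly. Their poses are not given: they have to be found in the camera images.
- bottle_1: one of the two bead bottles: closed white bottle, white cap, green band, upright on the worktop; 41 mm across, 88 mm tall, straight-sided for the grip at 50 mm above its underside. Origin: centre of the underside, z up the bottle. It stands 13 cm or more from the other. Each weighs 100 to 520 g, the two differ by 120 g or more; only weight tells which is heavier.
- bottle_2: the other bead bottle: closed white bottle, white cap, green band, upright on the worktop; 41 mm across, 88 mm tall, straight-sided for the grip at 50 mm above its underside. Origin: centre of the underside, z up the bottle. Looks exactly like the first.
- reader: base-code reader, fixed: flat white housing 170 mm (its x) by 220 mm (its y), top face 36 mm above the worktop, row of four keys on its near (-x) half, round dark-rimmed glass window on its far half. Origin: centre of its underside; yaw up to 0.25 rad either way.
- reader_window (a point): centre of the reader's round glass window (62 mm across, facing up), on the glass, 38 mm above the worktop, 32 mm along +x of the reader from its centre.
- key_white_top (a point): centre of the top face of the white key: round, 20 mm across, pressed straight down; 58 mm above the worktop when up, 9 mm proud of its black collar (36 mm across). The four keys stand 46 mm apart in a row along the reader's y, in any order of colours.
- key_white (a joint): travel of the white key in m: 0 up, 0.005 fully down; a spring returns it. 1.2 N starts it moving, 4 N holds it fully down.
- key_blue_top (a point): centre of the top face of the blue key: round, 20 mm across, pressed straight down; 58 mm above the worktop when up, 9 mm proud of its black collar (36 mm across). The four keys stand 46 mm apart in a row along the reader's y, in any order of colours.
- key_blue (a joint): travel of the blue key in m: 0 up, 0.005 fully down; a spring returns it. 1.2 N starts it moving, 4 N holds it fully down.
- key_green_top (a point): centre of the top face of the green key: round, 20 mm across, pressed straight down; 58 mm above the worktop when up, 9 mm proud of its black collar (36 mm across). The four keys stand 46 mm apart in a row along the reader's y, in any order of colours.
- key_green (a joint): travel of the green key in m: 0 up, 0.005 fully down; a spring returns it. 1.2 N starts it moving, 4 N holds it fully down.
- key_red_top (a point): centre of the top face of the red key: round, 20 mm across, pressed straight down; 58 mm above the worktop when up, 9 mm proud of its black collar (36 mm across). The four keys stand 46 mm apart in a row along the reader's y, in any order of colours.
- key_red (a joint): travel of the red key in m: 0 up, 0.005 fully down; a spring returns it. 1.2 N starts it moving, 4 N holds it fully down.
- analyser: bench analyser, fixed, white with a blue-lidded pump at its left, between the reader and the bottles: x from 0.50 to 0.83, y from -0.26 to 0.10, up to 180 mm tall, the white tubing spout at its front a little nearer. Pass over it or in front. Origin: under its middle.
- worktop: the black worktop, fixed; its top is the plane z = 0 (the origin is of no use). The lighter bottle presses on it with less than 2.1 N, the heavier with more than 3.2 N.
- slide_box: bystander: white and blue box of slides, 52x78x26 mm, loose; origin under its centre.
- timer: bystander: white laboratory timer, 34x68x62 mm, loose; origin under its centre.
- swab_tub: bystander: clear tub of pink swabs, 77 mm across, 80 mm tall, loose; origin under its centre.
- beaker: bystander: clear beaker, 55 mm across, 67 mm tall, loose; origin under its centre.
- bottle_red_cap: bystander: white bottle with red cap and band, 42 mm across, 88 mm tall, loose; origin under its centre.
- bottle_blue_cap: bystander: white bottle with blue cap and band, 42 mm across, 88 mm tall, loose; origin under its centre.
Things that resemble listed ones, but are neither listed nor needed, are in the scene too. What is shaped like the bottle_2 but pink is not meant. Leave any turquoise look-alike of the bottle_1 alone.

How it is judged:
On the way, in this order (a step that is already met when the one before it is completed fails the run):
1. the white key is pressed down by at least 3.5 mm, the other three keys up (value of joint key_white above 0.0035 m and value of joint each of key_blue, key_green, key_red below 0.0015 m), for 0.05 s.
2. the blue key is pressed down by at least 3.5 mm, the other three keys up (value of joint key_blue above 0.0035 m and value of joint each of key_white, key_green, key_red below 0.0015 m), for 0.05 s.
3. the green key is pressed down by at least 3.5 mm, the other three keys up (value of joint key_green above 0.0035 m and value of joint each of key_white, key_blue, key_red below 0.0015 m), for 0.05 s.
4. the lighter bottle is held at least 30 mm off the worktop while the heavier stands upright within 60 mm of its first place (((height (world z) of bottle_2 above 0.03 m and contact force between the fingers and bottle_2 above 0.5 N and contact force between the fingers and bottle_1 below 0.1 N and height (world z) of bottle_1 below 0.008 m and angle between bottle_1's own z axis and vertical below 0.1 rad and distance of bottle_1 from where it was at the start of the episode below 0.06 m and contact force between worktop and bottle_1 above 2.7 N) or (height (world z) of bottle_1 above 0.03 m and contact force between the fingers and bottle_1 above 0.5 N and contact force between the fingers and bottle_2 below 0.1 N and height (world z) of bottle_2 below 0.008 m and angle between bottle_2's own z axis and vertical below 0.1 rad and distance of bottle_2 from where it was at the start of the episode below 0.06 m and contact force between worktop and bottle_2 above 2.7 N))), for 0.3 s.
5. after that, the heavier bottle is held at least 30 mm off the worktop while the lighter stands upright within 60 mm of its first place (((height (world z) of bottle_2 above 0.03 m and contact force between the fingers and bottle_2 above 0.5 N and contact force between the fingers and bottle_1 below 0.1 N and height (world z) of bottle_1 below 0.008 m and angle between bottle_1's own z axis and vertical below 0.1 rad and distance of bottle_1 from where it was at the start of the episode below 0.06 m and contact force between worktop and bottle_1 between 0.5 and 2.7 N) or (height (world z) of bottle_1 above 0.03 m and contact force between the fingers and bottle_1 above 0.5 N and contact force between the fingers and bottle_2 below 0.1 N and height (world z) of bottle_2 below 0.008 m and angle between bottle_2's own z axis and vertical below 0.1 rad and distance of bottle_2 from where it was at the start of the episode below 0.06 m and contact force between worktop and bottle_2 between 0.5 and 2.7 N))), for 0.2 s.
At the end, for the whole second after the job is handed in: The heavier bottle is held by the fingers, still, upright within 0.15 rad, within 25 mm of the window centre, its underside 20 to 80 mm above the glass, not touching the reader; the lighter stands released and upright within 60 mm of where it began; all keys are up (((horizontal distance between bottle_2 and reader_window below 0.025 m and z of bottle_2 in the frame of reader_window between 0.02 and 0.08 m and angle between bottle_2's own z axis and vertical below 0.15 rad and linear speed of bottle_2 below 0.03 m/s and contact force between the fingers and bottle_2 above 1 N and contact force between reader and bottle_2 below 0.05 N and contact force between the fingers and bottle_1 below 0.1 N and linear speed of bottle_1 below 0.02 m/s and height (world z) of bottle_1 below 0.008 m and angle between bottle_1's own z axis and vertical below 0.1 rad and distance of bottle_1 from where it was at the start of the episode below 0.06 m and contact force between worktop and bottle_1 between 0.5 and 2.7 N) or (horizontal distance between bottle_1 and reader_window below 0.025 m and z of bottle_1 in the frame of reader_window between 0.02 and 0.08 m and angle between bottle_1's own z axis and vertical below 0.15 rad and linear speed of bottle_1 below 0.03 m/s and contact force between the fingers and bottle_1 above 1 N and contact force between reader and bottle_1 below 0.05 N and contact force between the fingers and bottle_2 below 0.1 N and linear speed of bottle_2 below 0.02 m/s and height (world z) of bottle_2 below 0.008 m and angle between bottle_2's own z axis and vertical below 0.1 rad and distance of bottle_2 from where it was at the start of the episode below 0.06 m and contact force between worktop and bottle_2 between 0.5 and 2.7 N)) and value of joint each of key_white, key_blue, key_green, key_red below 0.0015 m); the arm keeps its last pose, push and grip.
It fails at once if the red key is pressed (by more than 2 mm) (value of joint key_red above 0.002 m).
It fails at once if two keys are down together (both by more than 2 mm) (value of joint each of key_white, key_blue above 0.002 m or value of joint each of key_white, key_green above 0.002 m or value of joint each of key_blue, key_green above 0.002 m).
It fails at once if a bead bottle is tipped by more than 0.5 rad (angle between any of bottle_2, bottle_1's own z axis and vertical above 0.5 rad).
It fails at once if a bead bottle touches the reader (more than 0.5 N) (contact force between reader and bottle_2 above 0.5 N or contact force between reader and bottle_1 above 0.5 N).
It fails at once if a bystander (slide box, timer, swab tub, beaker, red- or blue-capped bottle) is moved by more than 25 mm (distance of any of slide_box, timer, swab_tub, beaker, bottle_red_cap, bottle_blue_cap from where it was at the start of the episode above 0.025 m).
It also fails if it takes over 72 s, if anything falls off the work surface, if the arm or the gripper's body presses on something with over 40 N, if the wrist force passes 120 N, or if a joint passes its speed limit or range.

### The arm

A 6-joint arm with a two-finger parallel gripper is mounted at the origin on a cart in front of the work surface, level with it; the furniture and walls round the work are solid. World frame = base frame: x ahead of the robot, y to its left, z up, the work surface at z = 0. Lengths are in m, angles in rad, forces in N, time in s.
With the tool pointing down it reaches from about 0.35 to 0.975 m from the base axis. Payload 4.9 kg.
Tool frame: the origin (TCP) lies midway between the tips of the shut fingers; the grasp point (between the pads) lies 19 mm behind it; z points along the fingers, y is the line along which they close (so a half turn about z gives the same grasp; the last joint's range is limited). The gripper opens to 85 mm and grips with 20 to 120 N. Pads are 22 mm wide; open, the fingers measure 114 mm over their backs; the gripper's body (76 mm by 85 mm) begins 54 mm behind the grasp point. The pads swing forward as they close: fully open they stand 13 mm farther back than shut.
Start: joints at [-1.374, 0.053, 1.613, -0, 1.476, -0.119], TCP at [0.194, -0.594, 0.231] pointing down, gripper open.
Joint ranges: [-3.01, 3.01], [-1.01, 2.22], [0.06, 2.58], [-1.02, 4.17], [0.09, 2.62], [-3.14, 3.14]. Speed limits (rad/s): [2.57, 2.57, 3.14, 3.14, 3.14, 3.14].

### API

Orientations are given as [roll, pitch, yaw] about the fixed x, y, z axes, in that order (R = Rz(yaw) Ry(pitch) Rx(roll)).
In Python, from station import manip, vision, workorder, spotter gives the robot as it stands.
- The arm moves only by the shell command python3 -m jog 'ROWS' [OPENING] [FORCE]. ROWS is JSON, one flat list of numbers, 6 for each row, row after row: the shift along the tool's x, y, z normalised to -1 to 1, where 1 is 0.1 m, then the turn, a rotation vector about the tool's x, y, z normalised to -1 to 1, where 1 is pi/2 rad. A call has 1 to 10 rows; each row is the pose to reach, as a shift and turn from the pose commanded when the call began, along the tool's axes at that moment; what a row does not reach only later rows make up. A row lasts 1/10 s, in which the tool goes at most 50 mm and 8.59 degrees, less where a joint would pass 70% of its speed; a pose out of reach is approached as far as the arm can. A call with a number of a shift or a turn outside -1 to 1 is refused whole. A call with a gripper value outside its range is refused whole. OPENING is the closure, from -1 (fully open) to 1 (shut), set as the call begins (- or left out, the last holds). The fingers move at their own pace and stop on an object; FORCE is the grip in N (left out, the last holds). Time passes only in rows, so rows that repeat a pose let the fingers close. It gives the time, the measured TCP pose, the force, the opening and the grip force at its end, in the units of the state.
- manip.get_obs(): the state, without advancing time (a new reading comes with each control period).
- vision.capture(name): name is "scene" or "top" or "wrist"; returns the picture (420x560x3 uint8, red, green, blue); there is no depth.
- vision.camera_model(name): a dict with "camera_matrix" (3x3 intrinsics, pixels), "k1" (the pictures are not rectified: a ray, as slopes to the right and down, at radius r is drawn at 1 + k1 r^2 times it, then the intrinsics apply), "xyz" and "orientation" of the camera in the world. Camera axes: x right, y up, looking along -z (the intrinsics and any distortion apply to the point x, -y, -z); pixel columns grow to the right and rows downward; lengths in m; the calibration is good to about 2 mm. A picture is of the moment at which its call begins: read the wrist's pose just before it. camera_model takes no time and is no camera call; for the wrist camera it gives the pose at the moment of the call.
- workorder.sign_off(): hands the job in; it is judged then, once.
Trained networks look in the newest picture that a camera, given by its name, has taken for a name from the list of things; names that differ only in an ending like _2 or _b are one class to them, and where a whole thing is asked for, a point or a joint stands for the part that bears it (a point fixed in the world has none). Each returns a list of dicts, best first, with "conf" (0 to 1); they miss things now and then, are a little off and sometimes report something else, mostly with a low value. They report only what shows in the picture. A call takes as long as a camera call. They do not tell look-alikes from the thing itself.
- spotter.cut_out(camera, query): "region" (420x560 bool, what is visible of it) and "bbox" ([left, top, width, height] in pixels, round what is visible of it).
- spotter.spot_point(camera, query): "location" ([row, column] in pixels: a listed point, or the origin of a listed thing).
The state is a dict: "time_s": time; "joint_positions": joint angles; "dq": joint speeds; "tau": joint torques, N m; "position": TCP position; "tool_rot": TCP orientation; "ft_force": force on the tool from outside, world axes, zero at the start; "torque": the same for the moment, N m; "gripper_width": finger opening in m; "gripper_force": force on a finger pad.
Only numpy, scipy, OpenCV 4.12 (cv2) and the standard library are available. Lean on these libraries where they do the work, as an engineer would, in place of code of your own. Each camera call takes 0.05 s, during which the arm holds its last target. There are 200 camera calls.

## Working session

There is one attempt and no reset: what is moved stays moved. The work goes in short steps, Python scripts to look and compute and a shell command to move; the robot and the scene stay as the last step left them, time stands still between calls to the robot, and variables do not carry over. Pictures are saved under pics/ and viewed, at most 10 in all, crops included, and the job is handed in when it is done.

```bash
ls; mkdir -p pics; cat > h.py <<'E'
from station import manip, vision, workorder, spotter
import numpy as np, cv2
from scipy.spatial.transform import Rotation as R
def Rm(o):
    o=np.array(o,float)
    return o if o.shape==(3,3) else R.from_euler('xyz',o).as_matrix()
def ray(cam,row,col,m=None):
    m=m or vision.camera_model(cam)
    K=np.array(m['camera_matrix']);d=np.array([(col-K[0,2])/K[0,0],(row-K[1,2])/K[1,1]])
    u=d.copy()
    for _ in range(30): u=d/(1+m['k1']*(u@u))
    return np.array(m['xyz']),Rm(m['orientation'])@np.array([u[0],-u[1],-1])
def onplane(cam,row,col,z,m=None):
    o,d=ray(cam,row,col,m); return o+d*(z-o[2])/d[2]
def proj(cam,p,m=None):
    m=m or vision.camera_model(cam)
    K=np.array(m['camera_matrix']);c=Rm(m['orientation']).T@(np.array(p)-np.array(m['xyz']))
    u=np.array([c[0],-c[1]])/-c[2];u=u*(1+m['k1']*(u@u))
    return np.array([K[1,1]*u[1]+K[1,2],K[0,0]*u[0]+K[0,2]])
def totool(p):  # rows for TCP target p
    o=manip.get_obs();return Rm(o['tool_rot']).T@(np.array(p)-np.array(o['position']))/0.1
E
python3 - <<'E'
from h import *
for c in ("scene","top"):
    im=vision.capture(c);cv2.imwrite(f'pics/{c}0.png',im[...,::-1])
    m=vision.camera_model(c);print(c,m)
    for q in ["bottle_1","reader","reader_window","key_white_top","key_blue_top","key_green_top","key_red_top"]:
        z={"bottle_1":0,"reader":0,"reader_window":.038}.get(q,.058)
        for r in spotter.spot_point(c,q)[:5]:
            print(q,round(r['conf'],2),np.round(r['location']),np.round(onplane(c,*r['location'],z,m),3))
print(manip.get_obs())
E
```

```text
pics
scene {'camera_matrix': array([[446.48784875,   0.        , 284.4415531 ],
       [  0.        , 446.48784875, 215.37782399],
       [  0.        ,   0.        ,   1.        ]]), 'k1': -0.1155639086715996, 'xyz': array([-0.2992664 ,  0.86752066,  0.70386765]), 'orientation': array([ 1.09698143e+00, -1.42781526e-03, -2.35050674e+00])}
bottle_1 0.85 [229. 354.] [ 0.446 -0.19   0.   ]
bottle_1 0.75 [247. 335.] [ 0.419 -0.062  0.   ]
reader 0.69 [281. 207.] [0.545 0.324 0.   ]
reader_window 0.7 [268. 196.] [0.569 0.338 0.038]
key_white_top 0.36 [269. 226.] [0.484 0.302 0.058]
key_blue_top 0.68 [266. 198.] [0.549 0.344 0.058]
key_blue_top 0.36 [284. 199.] [0.481 0.39  0.058]
key_green_top 0.41 [260. 235.] [0.503 0.257 0.058]
key_red_top 0.61 [281. 211.] [0.469 0.361 0.058]
key_red_top 0.4 [272. 211.] [0.503 0.338 0.058]
key_red_top 0.38 [228. 229.] [0.652 0.159 0.058]
top {'camera_matrix': array([[475.02983073,   0.        , 278.9300491 ],
       [  0.        , 475.02983073, 205.6857594 ],
       [  0.        ,   0.        ,   1.        ]]), 'k1': -0.014894766328927262, 'xyz': array(
[... 555 characters left out ...]
': 0.8, 'joint_positions': array([-1.37399792e+00,  5.27011362e-02,  1.61286557e+00, -7.01979409e-06,
        1.47602863e+00, -1.19005268e-01]), 'dq': array([ 5.41407806e-04,  1.30990935e-03,  2.58910611e-03, -4.96705115e-04,
       -5.10765503e-04,  3.74805669e-05]), 'tau': array([-1.96594112e-03, -3.93645501e+01, -3.70444393e+01, -9.72993394e-05,
        4.84229040e-04, -2.29752328e-05]), 'position': array([ 0.19410581, -0.5940814 ,  0.23132346]), 'tool_rot': array([-3.14158916e+00,  6.62039620e-06,  3.15804341e-01]), 'ft_force': array([0.33868895, 0.99567432, 0.47722032]), 'torque': array([ 0.00570001,  0.01445338, -0.01139626]), 'gripper_force': 0.0, 'gripper_width': 0.08536976422867525}
```

```bash
python3 - <<'E'
import cv2,numpy as np
a=cv2.imread('pics/top0.png');s=cv2.imread('pics/scene0.png')
cv2.imwrite('pics/topb.png',cv2.resize(a[130:300,130:460],None,fx=2.4,fy=2.4,interpolation=cv2.INTER_CUBIC))
cv2.imwrite('pics/sceneb.png',cv2.resize(s[130:330,150:420],None,fx=2.9,fy=2.9,interpolation=cv2.INTER_CUBIC))
E
```

```text
(no output)
```

View pics/topb.png

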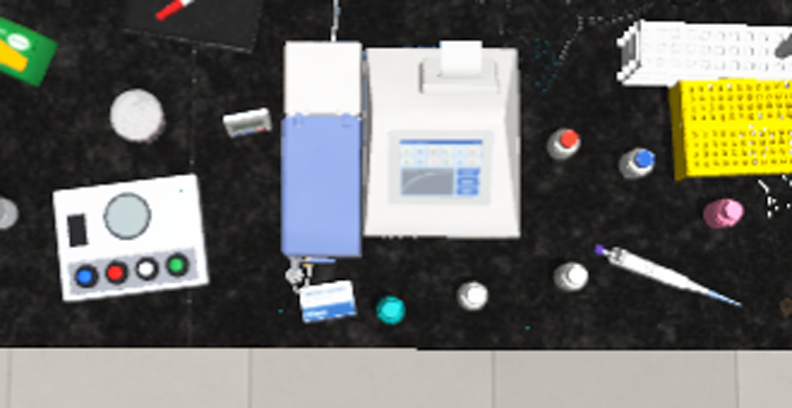

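View pics/sceneb.png

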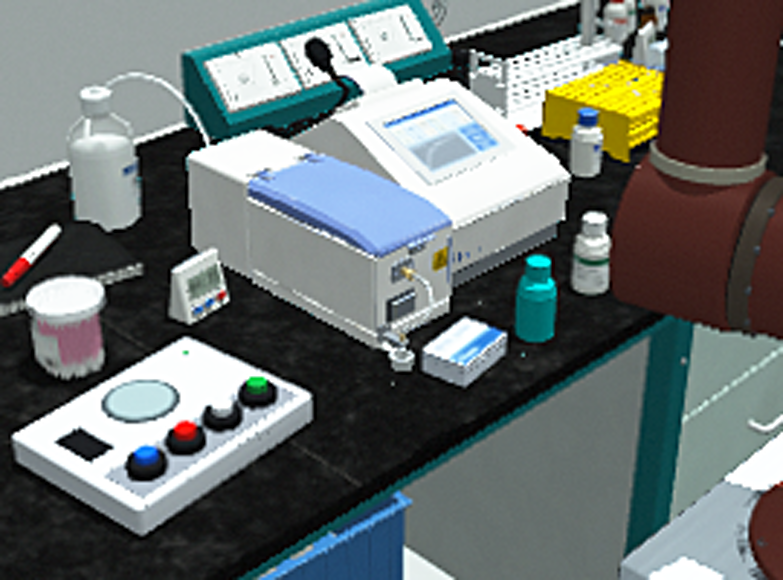

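Top crop: the keys run blue (86,276), red (115,272), white (147,268), green (177,265), and the window is at (127,216). Bottle candidates are white caps at (473,295) and (572,276), turquoise at (391,310), pink at (723,212), red cap at (567,142) and blue cap at (640,162). I choose the two white-capped ones. The scene crop shows the green band on the one at (592,252); the arm hides the other.

```bash
python3 - <<'E'
from h import *
a=cv2.imread('pics/top0.png');s=cv2.imread('pics/scene0.png')
def cen(im,c,r0,r1,c0,c1,f):
    h=cv2.cvtColor(im,cv2.COLOR_BGR2HSV).astype(int)[r0:r1,c0:c1]
    m=f(h[...,0],h[...,1],h[...,2]);ys,xs=np.nonzero(m);return ys.mean()+r0,xs.mean()+c0,len(ys)
fs=dict(blue=lambda h,s,v:(abs(h-110)<15)&(s>140)&(v>90),red=lambda h,s,v:((h<10)|(h>170))&(s>140)&(v>90),green=lambda h,s,v:(abs(h-65)<15)&(s>120)&(v>70))
W={'top':(235,250,155,212),'scene':(250,300,190,250)}
for c,im in (('top',a),('scene',s)):
    for k,f in fs.items():
        y,x,n=cen(im,c,*W[c],f); print(c,k,n,round(y,1),round(x,1),np.round(onplane(c,y,x,.057),4))
# white: top crop guess
for (x,y) in [(147,268)]:
    print('white',np.round(onplane('top',y/2.4+130,x/2.4+130,.057),4))
f=lambda h,s,v:(v>120)&(s<40)
for n,(x,y) in dict(A=(473,293),B=(572,274)).items():
    X,Y=x/2.4+130,y/2.4+130;r=int(Y);q=int(X)
    yy,xx,nn=cen(a,'top',r-9,r+11,q-9,q+10,f);print(n,nn,yy,xx,np.round(onplane('top',yy,xx,.06),4), 'cap@.088',np.round(onplane('top',Y,X,.088),4))
print('window',np.round(onplane('top',216/2.4+130,127/2.4+130,.038),4), onplane('scene',401/2.9+130,141/2.9+150,.038))
for n,(x,y) in dict(teal=(391,308),sbox=(328,300),sboxL=(300,300),sboxR=(356,300),sboxB=(328,322),spout=(295,278),redc=(568,138),bluec=(644,158),tub=(137,115),pink=(727,210),pen=(602,250)).items():
    print(n,np.round(onplane('top',y/2.4+130,x/2.4+130,.05),3))
c='scene'
print('A scene', np.round(onplane('scene',218/2.9+130,594/2.9+150,.088),4))
E
```

```text
top blue 32 244.7 164.8 [0.4777 0.3895 0.057 ]
top red 31 243.3 177.6 [0.4831 0.3436 0.057 ]
top green 29 240.0 202.8 [0.4953 0.2532 0.057 ]
scene blue 46 286.5 200.2 [0.4711 0.3932 0.057 ]
scene red 43 278.2 213.4 [0.4768 0.3487 0.057 ]
scene green 36 261.7 236.8 [0.4946 0.2586 0.057 ]
white [0.4891 0.2946 0.057 ]
A 100 252.97 327.05 [ 0.4511 -0.1923  0.06  ] cap@.088 [ 0.4539 -0.1897  0.088 ]
B 101 244.92079207920793 368.65346534653463 [ 0.4805 -0.3413  0.06  ] cap@.088 [ 0.4823 -0.335   0.088 ]
window [0.5685 0.3307 0.038 ] [0.56409968 0.33440534 0.038     ]
teal [ 0.432 -0.071  0.05 ]
sbox [0.443 0.024 0.05 ]
sboxL [0.443 0.065 0.05 ]
sboxR [ 0.443 -0.018  0.05 ]
sboxB [0.41  0.023 0.05 ]
spout [0.476 0.073 0.05 ]
redc [ 0.69  -0.339  0.05 ]
bluec [ 0.659 -0.454  0.05 ]
tub [0.722 0.317 0.05 ]
pink [ 0.581 -0.578  0.05 ]
pen [ 0.52  -0.388  0.05 ]
A scene [ 0.448  -0.1868  0.088 ]
```

```bash
python3 -m jog '[0.82,-0.57,-0.3,0,0,0.2, 0.82,-0.57,-0.3,0,0,0.2, 0.82,-0.57,-0.3,0,0,0.2, 0.82,-0.57,-0.3,0,0,0.2]' && python3 -m jog '[0.4,-0.8,0,0,0,0, 0.4,-0.8,0,0,0,0, 0.4,-0.8,0,0,0,0]' && python3 -m jog '[0.4,-0.8,0,0,0,0, 0.4,-0.8,0,0,0,0, 0.4,-0.8,0,0,0,0]' && python3 -m jog '[0.4,-0.8,0,0,0,0, 0.4,-0.8,0,0,0,0, 0.4,-0.8,0,0,0,0, 0.4,-0.8,0,0,0,0]'
python3 - <<'E'
from h import *
m=vision.camera_model('wrist');im=vision.capture('wrist');cv2.imwrite('pics/w1.png',im[...,::-1]);print(m)
for r in spotter.spot_point('wrist','bottle_1')[:5]: print(r['conf'],r['location'],onplane('wrist',*r['location'],0,m))
for r in spotter.cut_out('wrist','bottle_1')[:5]: print(r['conf'],r['bbox'])
o=manip.get_obs();print(o['position'],o['tool_rot'],o['time_s'])
E
```

```text
time_s: 1.2
position: [0.2551, -0.5141, 0.2623]
tool_rot: [3.139, -0.0, 0.004]
ft_force: [-1.2, -0.6, 0.4]
gripper_width: 0.0856
gripper_force: 0.0
time_s: 1.5
position: [0.2949, -0.4322, 0.2604]
tool_rot: [-3.14, 0.0, 0.005]
ft_force: [-0.6, -0.2, 0.4]
gripper_width: 0.0855
gripper_force: 0.0
time_s: 1.8
position: [0.3348, -0.3526, 0.2608]
tool_rot: [-3.141, -0.0, 0.005]
ft_force: [-1.2, -0.9, 0.7]
gripper_width: 0.0853
gripper_force: 0.0
time_s: 2.2
position: [0.3738, -0.2752, 0.261]
tool_rot: [3.141, 0.001, 0.002]
ft_force: [-0.8, -0.8, 1.0]
gripper_width: 0.0851
gripper_force: 0.0
{'camera_matrix': array([[348.65992651,   0.        , 278.84608584],
       [  0.        , 348.65992651, 206.35963814],
       [  0.        ,   0.        ,   1.        ]]), 'k1': -0.03211657841466507, 'xyz': array([ 0.45376991, -0.2754002 ,  0.4024325 ]), 'orientation': array([-3.20698300e-01, -1.42433616e-03, -1.56786282e+00])}
0.91 [114.6, 98.8] [ 0.42877056 -0.07275354  0.        ]
0.64 [63.6, 341.1] [ 0.48228    -0.34293977  0.        ]
0.91 [168.8, 75.7, 50.9, 42.0]
0.9 [322.4, 38.1, 54.6, 48.1]
0.82 [38.7, 94.4, 76.7, 42.9]
[ 0.37338715 -0.27568619  0.2610566 ] [ 3.14153014e+00  6.95304787e-04 -3.13593224e-04] 2.35
```

View pics/w1.png

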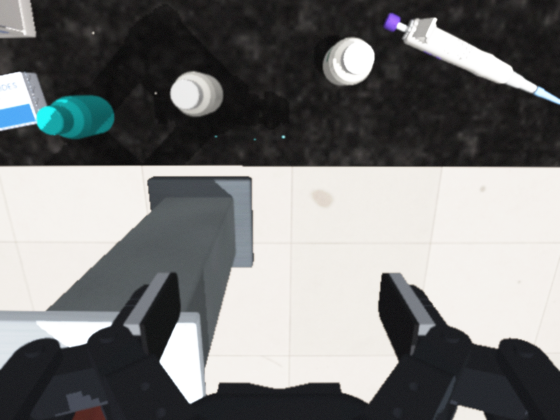

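Wrist view: A's white cap is at (186,94) and B's at (353,62). The turquoise one, (40,120) to (110,115), and the pipette stay clear. Moving on to the keys with the gripper shut.

```bash
python3 -m jog '[0.3,-0.95,0,0,0,0, 0.3,-0.95,0,0,0,0]' 1 && python3 -m jog '[0.2,-0.95,0,0,0,0, 0.2,-0.95,0,0,0,0]' && python3 -m jog '[0,-0.95,0,0,0,0, 0,-0.95,0,0,0,0]' && python3 -m jog '[0,-0.95,0,0,0,0, 0,-0.95,0,0,0,0]' && python3 -m jog '[0,-0.95,0,0,0,0, 0,-0.95,0,0,0,0]'&& python3 -m jog '[0,-0.95,0,0,0,0, 0,-0.95,0,0,0,0, 0,-0.95,0,0,0,0, 0,-0.95,0,0,0,0]'
python3 - <<'E'
from h import *
m=vision.camera_model('wrist');im=vision.capture('wrist');cv2.imwrite('pics/w2.png',im[...,::-1])
print(m['xyz'],m['orientation'])
for q in ["reader_window","key_white_top","key_blue_top","key_green_top","key_red_top"]:
    for r in spotter.spot_point('wrist',q)[:2]: print(q,round(r['conf'],2),r['location'],np.round(onplane('wrist',*r['location'],.038 if 'win' in q else .058,m),4))
o=manip.get_obs();print(o['position'],o['tool_rot'],o['time_s'],o['joint_positions'])
E
```

```text
time_s: 2.55
position: [0.4035, -0.1803, 0.2612]
tool_rot: [-3.142, 0.0, -0.005]
ft_force: [0.8, 0.0, -0.6]
gripper_width: 0.0591
gripper_force: 0.0
time_s: 2.75
position: [0.4238, -0.0838, 0.2614]
tool_rot: [3.141, -0.0, -0.001]
ft_force: [0.8, 0.1, 1.0]
gripper_width: 0.0282
gripper_force: 0.0
time_s: 2.95
position: [0.4236, 0.0116, 0.2614]
tool_rot: [3.141, -0.0, -0.0]
ft_force: [1.9, -0.1, -0.3]
gripper_width: 0.0003
gripper_force: 0.0
time_s: 3.15
position: [0.4236, 0.1068, 0.2615]
tool_rot: [3.141, -0.001, -0.0]
ft_force: [0.5, -0.1, -0.6]
gripper_width: -0.0003
gripper_force: 0.0
time_s: 3.35
position: [0.4236, 0.202, 0.2614]
tool_rot: [3.141, -0.001, 0.0]
ft_force: [-0.0, -0.5, -0.6]
gripper_width: 0.0001
gripper_force: 0.0
time_s: 3.75
position: [0.4236, 0.2956, 0.2608]
tool_rot: [3.14, 0.001, 0.002]
ft_force: [-0.7, -1.2, -0.5]
gripper_width: 0.0001
gripper_force: 0.0
[0.50357658 0.29545155 0.40221291] [-0.3206741  -0.00200043 -1.56799244]
reader_window 0.69 [17.3, 241.0] [0.5699 0.3305 0.038 ]
key_white_top 0.66 [106.5, 275.3] [0.4894 0.2981 0.058 ]
key_blue_top 0.76 [119.5, 180.1] [0.4773 0.3899 0.058 ]
key_red_top 0.62 [115.3, 229.9] [0.4812 0.3417 0.058 ]
[0.4234748  0.29466454 0.26145991] [-3.14152433e+00 -3.97398631e-04 -5.25783223e-04] 4.05 [ 4.63657285e-01 -2.28568674e-01  1.82672699e+00 -1.16865001e-04
  1.54304840e+00  2.03498260e+00]
```

View pics/w2.png

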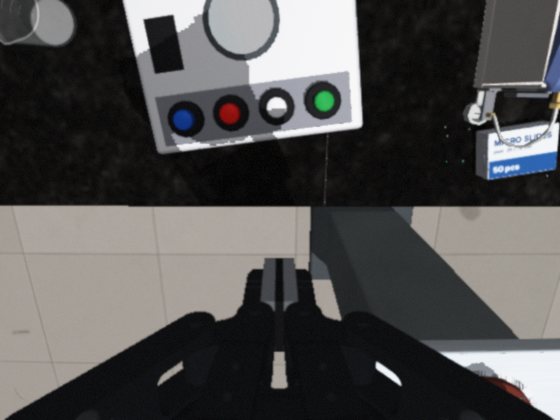

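Wrist view: blue (183,118), red (230,113), white (277,104) and green (324,100), all matching the network. Keys in the world: white (.489,.298), blue (.478,.390), green (.495,.253).

```bash
python3 -m jog '[0.66,-0.04,1,0,0,0, 0.66,-0.04,1,0,0,0, 0.66,-0.04,1,0,0,0]' && python3 -m jog '[0,0,0.4,0,0,0, 0,0,0.88,0,0,0, 0,0,0.88,0,0,0, 0,0,0.88,0,0,0]' 
python3 - <<'E'
from h import *
im=vision.capture('wrist');cv2.imwrite('pics/w3.png',im[...,::-1])
print(manip.get_obs()['position'],totool([.4894,.2984,.0535]))
E
```

```text
time_s: 4.35
position: [0.4888, 0.298, 0.1568]
tool_rot: [3.139, 0.005, -0.0]
ft_force: [-0.2, -0.4, -0.7]
gripper_width: -0.0001
gripper_force: 0.0
time_s: 4.75
position: [0.4887, 0.2992, 0.0732]
tool_rot: [3.141, 0.002, 0.001]
ft_force: [0.4, 1.4, 0.2]
gripper_width: 0.0001
gripper_force: 0.0
[0.49027351 0.30011039 0.07549472] [-0.00929985  0.01733984  0.21990552]
```

View pics/w3.png

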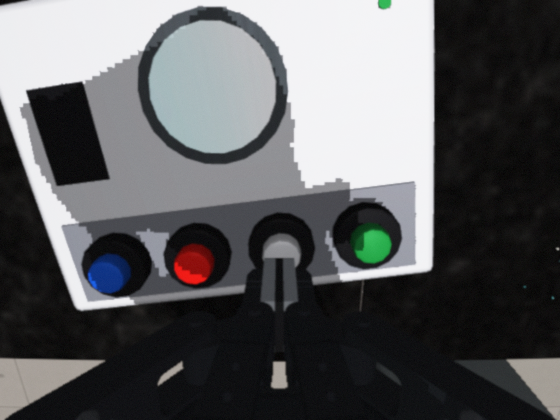

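The shut tips at (280,258) sit over the white key. Pressing.

```bash
python3 -m jog '[0,0,0.1,0,0,0, 0,0,0.17,0,0,0, 0,0,0.2,0,0,0, 0,0,0.21,0,0,0, 0,0,0.21,0,0,0]'; python3 -m jog '[0,0,0.01,0,0,0, 0,0,0.01,0,0,0, 0,0,0.01,0,0,0]'
```

```text
time_s: 5.3
position: [0.4899, 0.3004, 0.0534]
tool_rot: [-3.141, -0.002, 0.002]
ft_force: [1.7, 0.4, 4.0]
gripper_width: -0.0001
gripper_force: 1.8
time_s: 5.6
position: [0.49, 0.3004, 0.053]
tool_rot: [-3.141, -0.002, 0.002]
ft_force: [0.1, -1.3, 8.0]
gripper_width: 0.0002
gripper_force: 3.9
```

```bash
python3 -m jog '[0,0,-0.25,0,0,0, 0,0,-0.25,0,0,0, -0.12,-0.9,-0.25,0,0,0, -0.12,-0.9,-0.25,0,0,0, -0.12,-0.9,-0.25,0,0,0, -0.12,-0.9,-0.25,0,0,0, -0.12,-0.9,-0.12,0,0,0, -0.12,-0.9,-0.04,0,0,0, -0.12,-0.9,0,0,0,0, -0.12,-0.9,0,0,0,0]'; python3 -m jog '[0,0,0,0,0,0, 0,0,0,0,0,0]'
```

```text
time_s: 6.6
position: [0.4767, 0.3888, 0.0528]
tool_rot: [3.14, 0.003, 0.0]
ft_force: [-6.7, -3.8, 15.3]
gripper_width: -0.0001
gripper_force: 7.5
time_s: 6.8
position: [0.4767, 0.3888, 0.0529]
tool_rot: [3.14, 0.002, 0.0]
ft_force: [-6.1, -3.9, 13.7]
gripper_width: 0.0002
gripper_force: 7.0
```

```bash
python3 -m jog '[0,0,-0.3,0,0,0, 0,0,-0.3,0,0,0, 0.18,0.8,-0.3,0,0,0, 0.18,0.8,-0.3,0,0,0, 0.18,0.8,-0.3,0,0,0]'; python3 -m jog '[0,0.555,0,0,0,0, 0,0.555,0,0,0,0, 0,0.555,0,0,0,0, 0,0.555,0.18,0,0,0, 0,0.555,0.26,0,0,0, 0,0.555,0.3,0,0,0, 0,0.555,0.3,0,0,0]'; python3 -m jog '[0,0,0,0,0,0, 0,0,0,0,0,0]'
```

```text
time_s: 7.3
position: [0.495, 0.3061, 0.0795]
tool_rot: [3.14, 0.002, -0.003]
ft_force: [-0.1, 1.2, -0.0]
gripper_width: -0.0001
gripper_force: 0.0
time_s: 8.0
position: [0.4948, 0.2554, 0.0529]
tool_rot: [3.141, 0.002, 0.003]
ft_force: [-5.9, -2.7, 11.6]
gripper_width: 0.0001
gripper_force: 6.1
time_s: 8.2
position: [0.4949, 0.2554, 0.0529]
tool_rot: [3.141, 0.002, 0.003]
ft_force: [-6.7, -2.3, 12.3]
gripper_width: 0.0001
gripper_force: 5.6
```

```bash
python3 -m jog '[0,0,-1,0,0,0, 0,0,-1,0,0,0, 0,0,-1,0,0,0]' && python3 -m jog '[-0.5,0.6,-1,0,0,0, -0.5,0.6,-1,0,0,0, -0.5,0.6,-1,0,0,0]' -0.6 50 && python3 -m jog '[-0.4,1,0,0,0,0, -0.4,1,0,0,0,0]' && python3 -m jog '[0,1,0,0,0,0, 0,1,0,0,0,0]' && python3 -m jog '[0,1,0,0,0,0, 0,1,0,0,0,0]' && python3 -m jog '[0,0.9,0,0,0,0, 0,0.9,0,0,0,0, 0,0.9,0,0,0,0, 0,0.9,0,0,0,0]'
python3 - <<'E'
from h import *
m=vision.camera_model('wrist');im=vision.capture('wrist');cv2.imwrite('pics/w4.png',im[...,::-1])
print(m['xyz'],m['orientation'])
m1=dict(m,xyz=[.45377,-.2754,.40243],orientation=[-.320698,-.001424,-1.567863])
for n,(x,y) in dict(A=(186,94),B=(353.5,61)).items(): print('w1',n,onplane('wrist',y,x,.088,m1))
cv2.imwrite('pics/w4c.png',cv2.resize(im[0:170,200:500,::-1],None,fx=2.6,fy=2.6))
o=manip.get_obs();print(o['position'],o['tool_rot'],o['gripper_width'])
E
```

```text
time_s: 8.5
position: [0.4997, 0.2572, 0.1602]
tool_rot: [-3.136, -0.014, 0.003]
ft_force: [0.3, 0.2, 0.4]
gripper_width: 0.0001
gripper_force: 0.0
time_s: 8.8
position: [0.4451, 0.1945, 0.2542]
tool_rot: [-3.141, -0.003, 0.002]
ft_force: [0.6, 0.5, 0.6]
gripper_width: 0.0431
gripper_force: 0.0
time_s: 9.0
position: [0.4079, 0.1015, 0.2523]
tool_rot: [-3.141, -0.002, 0.005]
ft_force: [0.6, -0.4, 0.0]
gripper_width: 0.0684
gripper_force: 0.0
time_s: 9.2
position: [0.4079, 0.0007, 0.2512]
tool_rot: [-3.141, -0.001, 0.004]
ft_force: [-0.0, 1.1, -0.4]
gripper_width: 0.0685
gripper_force: 0.0
time_s: 9.4
position: [0.4084, -0.0998, 0.2512]
tool_rot: [-3.141, -0.001, 0.003]
ft_force: [0.9, 0.5, -0.5]
gripper_width: 0.0685
gripper_force: 0.0
time_s: 9.8
position: [0.4087, -0.1886, 0.2507]
tool_rot: [-3.14, 0.001, 0.0]
ft_force: [-0.8, -0.0, 0.5]
gripper_width: 0.0685
gripper_force: 0.0
[ 0.48874774 -0.18929767  0.39207594] [-3.20790274e-01  6.89513989e-04 -1.56965641e+00]
w1 A [ 0.45124844 -0.19577488  0.088     ]
w1 B [ 0.47817611 -0.33850101  0.088     ]
[ 0.40884466 -0.18788781  0.25078851] [-3.14042697e+00  6.59957766e-04  2.02828743e-03] 0.06864563946067313
```

View pics/w4c.png

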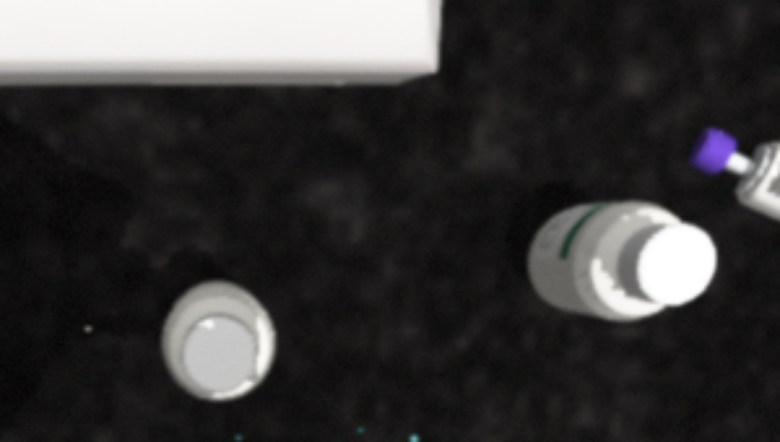

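In this crop, A's cap is at (220,352) and B's is at (677,263) with its green band showing. Both are clear of neighbours.

```bash
python3 - <<'E'
from h import *
for n,(x,y) in dict(A=(220,353),B=(677,263)).items():
    p=onplane('wrist',y/2.6,x/2.6+200,.088);print(n,p,totool([p[0],p[1],.031]))
E
```

```text
A [ 0.45199217 -0.1933328   0.088     ] [0.43281415 0.05788662 2.19753393]
B [ 0.48189712 -0.34159946  0.088     ] [0.72885575 1.54115551 2.19560953]
```

```bash
python3 -m jog '[0.43,0.05,0.9,0,0,0, 0.43,0.05,0.9,0,0,0, 0.43,0.05,0.9,0,0,0, 0.43,0.05,0.9,0,0,0]' && python3 -m jog '[0,0,0.4,0,0,0, 0,0,0.8,0,0,0, 0,0,1,0,0,0, 0,0,1,0,0,0]' && python3 -m jog '[0,0,0.33,0,0,0, 0,0,0.33,0,0,0, 0,0,0.33,0,0,0]' && python3 -m jog '[0,0,0,0,0,0, 0,0,0,0,0,0, 0,0,0,0,0,0, 0,0,0,0,0,0, 0,0,0,0,0,0, 0,0,0,0,0,0]' 1 50
```

```text
time_s: 10.25
position: [0.4514, -0.1916, 0.1603]
tool_rot: [-3.14, 0.003, 0.004]
ft_force: [-0.5, 0.5, 0.7]
gripper_width: 0.0681
gripper_force: 0.0
time_s: 10.65
position: [0.4508, -0.1923, 0.0609]
tool_rot: [-3.141, 0.002, 0.003]
ft_force: [-0.1, -0.5, -0.1]
gripper_width: 0.0681
gripper_force: 0.0
time_s: 10.95
position: [0.4529, -0.194, 0.0308]
tool_rot: [3.14, -0.002, 0.002]
ft_force: [0.4, 0.0, 0.4]
gripper_width: 0.0687
gripper_force: 0.0
time_s: 11.55
position: [0.4533, -0.1941, 0.0309]
tool_rot: [3.14, -0.003, 0.002]
ft_force: [-0.9, 1.7, 6.0]
gripper_width: 0.04
gripper_force: 50.3
```

```bash
python3 -m jog '[0,0,-0.2,0,0,0, 0,0,-0.4,0,0,0, 0,0,-0.55,0,0,0, 0,0,-0.6,0,0,0, 0,0,-0.6,0,0,0, 0,0,-0.6,0,0,0]' && python3 -m jog '[0,0,0,0,0,0, 0,0,0,0,0,0, 0,0,0,0,0,0]' && python3 -m jog '[0,0,0,0,0,0]' && python3 -m jog '[0,0,0,0,0,0]'
```

```text
time_s: 12.15
position: [0.4511, -0.1932, 0.0876]
tool_rot: [-3.141, 0.001, 0.002]
ft_force: [-0.2, -0.5, -1.2]
gripper_width: 0.0403
gripper_force: 50.8
time_s: 12.45
position: [0.4513, -0.1932, 0.0876]
tool_rot: [-3.141, 0.001, 0.002]
ft_force: [0.4, 0.3, -2.1]
gripper_width: 0.0408
gripper_force: 50.8
time_s: 12.55
position: [0.4515, -0.1934, 0.088]
tool_rot: [-3.141, 0.001, 0.002]
ft_force: [-0.2, 0.3, -1.9]
gripper_width: 0.0402
gripper_force: 50.8
time_s: 12.65
position: [0.4516, -0.1934, 0.0882]
tool_rot: [-3.141, 0.0, 0.002]
ft_force: [0.0, 0.6, -3.3]
gripper_width: 0.0402
gripper_force: 50.8
```

Force is about -2 N on A, so it is probably the lighter. Setting it back and taking B.

```bash
python3 -m jog '[0,0,0,0,0,0, 0,0,0.3,0,0,0, 0,0,0.5,0,0,0, 0,0,0.58,0,0,0, 0,0,0.6,0,0,0, 0,0,0.6,0,0,0, 0,0,0.6,0,0,0]' && python3 -m jog '[0,0,0,0,0,0, 0,0,0,0,0,0, 0,0,0,0,0,0, 0,0,0,0,0,0, 0,0,0,0,0,0]' -0.6 && python3 -m jog '[0,0,-0.3,0,0,0, 0,0,-0.7,0,0,0, 0,0,-1,0,0,0, 0,0,-1,0,0,0]' && python3 -m jog '[0.15,0.75,-0.3,0,0,0, 0.15,0.75,-0.3,0,0,0, 0.15,0.75,-0.3,0,0,0]' && python3 -m jog '[0.14,0.72,0,0,0,0, 0.14,0.72,0,0,0,0, 0.14,0.72,0,0,0,0, 0.14,0.72,0,0,0,0]'
python3 - <<'E'
from h import *
m=vision.camera_model('wrist');im=vision.capture('wrist');cv2.imwrite('pics/w5.png',im[...,::-1])
o=manip.get_obs();print(o['position'],totool([.481,-.340,.031]))
vision.capture('top')
for c,z in(('wrist',0),('top',0)):
  for r in spotter.spot_point(c,'bottle_1')[:4]: print(c,r['conf'],r['location'],onplane(c,*r['location'],z))
E
```

```text
time_s: 13.35
position: [0.4517, -0.1931, 0.0307]
tool_rot: [-3.14, 0.002, 0.002]
ft_force: [-7.7, 6.1, 13.1]
gripper_width: 0.0402
gripper_force: 52.0
time_s: 13.85
position: [0.4516, -0.1935, 0.0282]
tool_rot: [-3.142, 0.0, 0.002]
ft_force: [1.0, 0.1, -0.9]
gripper_width: 0.0683
gripper_force: 0.0
time_s: 14.25
position: [0.4547, -0.1953, 0.1339]
tool_rot: [3.136, -0.009, 0.002]
ft_force: [0.2, -0.3, 0.2]
gripper_width: 0.0687
gripper_force: 0.0
time_s: 14.55
position: [0.4679, -0.2718, 0.1598]
tool_rot: [3.139, -0.002, -0.001]
ft_force: [-0.2, 0.7, 0.4]
gripper_width: 0.0683
gripper_force: 0.0
time_s: 14.95
position: [0.4803, -0.3394, 0.1567]
tool_rot: [-3.139, 0.002, 0.001]
ft_force: [-0.8, 0.3, 0.2]
gripper_width: 0.068
gripper_force: 0.0
[ 0.48034101 -0.33899293  0.15690595] [0.00875595 0.01285701 1.25902092]
wrist 0.96 [184.1, 282.5] [ 0.4820661  -0.34275433  0.        ]
wrist 0.94 [217.4, 121.0] [ 0.45007325 -0.19446928  0.        ]
top 0.64 [218.7, 426.6] [ 0.58078122 -0.56988755  0.        ]
top 0.5 [262.0, 287.9] [ 0.41812964 -0.05350555  0.        ]
top 0.41 [251.6, 323.3] [ 0.45697518 -0.18424927  0.        ]
```

View pics/w5.png

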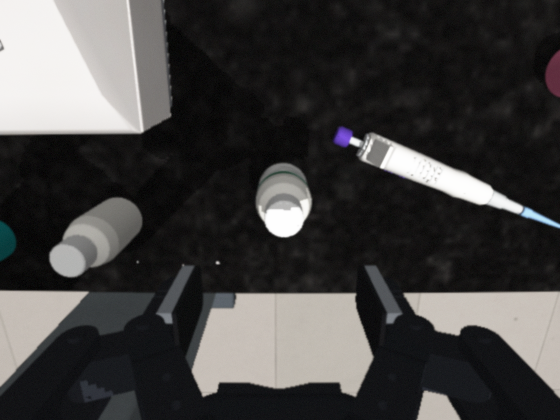

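A stands upright at (100,235). B, with its cap at (284,215), is centred between the fingers at (180,300) and (375,300). Descending.

```bash
python3 -m jog '[0.01,0.02,0.4,0,0,0, 0.01,0.02,0.8,0,0,0, 0.01,0.02,0.95,0,0,0, 0.01,0.02,0.95,0,0,0]' && python3 -m jog '[0,0,0.33,0,0,0, 0,0,0.33,0,0,0, 0,0,0.33,0,0,0]' && python3 -m jog '[0,0,0,0,0,0, 0,0,0,0,0,0, 0,0,0,0,0,0, 0,0,0,0,0,0, 0,0,0,0,0,0, 0,0,0,0,0,0]' 1 60 && python3 -m jog '[0,0,-0.2,0,0,0, 0,0,-0.4,0,0,0, 0,0,-0.55,0,0,0, 0,0,-0.6,0,0,0, 0,0,-0.6,0,0,0, 0,0,-0.6,0,0,0]' && python3 -m jog '[0,0,0,0,0,0, 0,0,0,0,0,0, 0,0,0,0,0,0]' && python3 -m jog '[0,0,0,0,0,0]' && python3 -m jog '[0,0,0,0,0,0]'
```

```text
time_s: 15.55
position: [0.4802, -0.3402, 0.0603]
tool_rot: [-3.137, 0.005, 0.002]
ft_force: [-0.7, -0.1, 0.4]
gripper_width: 0.0685
gripper_force: 0.0
time_s: 15.85
position: [0.4824, -0.3426, 0.0318]
tool_rot: [3.141, -0.001, 0.002]
ft_force: [-0.7, 0.1, -0.2]
gripper_width: 0.0684
gripper_force: 0.0
time_s: 16.45
position: [0.4832, -0.3432, 0.0329]
tool_rot: [3.14, -0.002, 0.002]
ft_force: [-1.7, 2.4, 5.8]
gripper_width: 0.0401
gripper_force: 60.4
time_s: 17.05
position: [0.4813, -0.3419, 0.0892]
tool_rot: [-3.14, 0.001, 0.002]
ft_force: [0.5, 0.2, -4.7]
gripper_width: 0.0401
gripper_force: 61.3
time_s: 17.35
position: [0.4816, -0.3421, 0.0895]
tool_rot: [-3.141, 0.001, 0.002]
ft_force: [-1.0, -0.5, -5.3]
gripper_width: 0.0402
gripper_force: 61.3
time_s: 17.45
position: [0.4818, -0.3423, 0.0899]
tool_rot: [-3.141, 0.0, 0.002]
ft_force: [0.2, -0.1, -5.1]
gripper_width: 0.0404
gripper_force: 61.3
time_s: 17.55
position: [0.4819, -0.3424, 0.0902]
tool_rot: [-3.141, 0.0, 0.002]
ft_force: [-0.6, -0.5, -5.5]
gripper_width: 0.0408
gripper_force: 61.3
```

B weighs about 5.2 N and A about 2 N, so B is the heavier. Carrying it high and in front of the analyser to the window.

```bash
python3 -m jog '[-0.1,0,-0.3,0,0,0, -0.2,0,-0.6,0,0,0, -0.3,0,-0.9,0,0,0]' && python3 -m jog '[-0.05,-0.1,-0.3,0,0,0, -0.1,-0.25,-0.6,0,0,0, -0.1,-0.5,-0.8,0,0,0]' && python3 -m jog '[0,-0.35,0,0,0,0, 0,-0.7,0,0,0,0, 0,-1,0,0,0,0]' && python3 -m jog '[0,-0.35,0,0,0,0, 0,-0.7,0,0,0,0, 0,-1,0,0,0,0]' && python3 -m jog '[0,-0.35,0,0,0,0, 0,-0.7,0,0,0,0, 0,-1,0,0,0,0]' && python3 -m jog '[0,-0.35,0,0,0,0, 0,-0.7,0,0,0,0, 0,-1,0,0,0,0]' && python3 -m jog '[0.1,-0.35,0,0,0,0, 0.2,-0.7,0,0,0,0, 0.4,-1,0,0,0,0]' && python3 -m jog '[0.3,-0.35,0,0,0,0, 0.6,-0.7,0,0,0,0, 0.8,-0.9,0,0,0,0, 0.85,-1,0,0,0,0, 0.85,-1,0,0,0,0]'
python3 - <<'E'
from h import *
m=vision.camera_model('wrist');im=vision.capture('wrist');cv2.imwrite('pics/w6.png',im[...,::-1])
o=manip.get_obs();print(o['position'],totool([.570,.331,.119]))
for r in spotter.spot_point('wrist','reader_window')[:2]: print(r['conf'],onplane('wrist',*r['location'],.038,m))
E
```

```text
time_s: 17.85
position: [0.4514, -0.3422, 0.181]
tool_rot: [-3.141, 0.001, 0.002]
ft_force: [-0.1, -0.3, -4.2]
gripper_width: 0.0405
gripper_force: 61.7
time_s: 18.15
position: [0.4418, -0.2933, 0.2633]
tool_rot: [3.139, -0.003, -0.0]
ft_force: [1.3, -0.4, -3.3]
gripper_width: 0.0399
gripper_force: 61.7
time_s: 18.45
position: [0.4415, -0.191, 0.2606]
tool_rot: [3.142, -0.001, 0.002]
ft_force: [-0.8, -0.1, -4.3]
gripper_width: 0.0402
gripper_force: 61.9
time_s: 18.75
position: [0.4412, -0.0908, 0.2604]
tool_rot: [-3.141, -0.001, 0.002]
ft_force: [0.9, -0.1, -4.3]
gripper_width: 0.0398
gripper_force: 61.9
time_s: 19.05
position: [0.441, 0.0092, 0.2605]
tool_rot: [-3.141, -0.001, 0.002]
ft_force: [0.1, 0.8, -4.2]
gripper_width: 0.0401
gripper_force: 61.9
time_s: 19.35
position: [0.4408, 0.1092, 0.2605]
tool_rot: [-3.141, -0.001, 0.002]
ft_force: [0.6, -0.7, -3.9]
gripper_width: 0.0401
gripper_force: 61.9
time_s: 19.65
position: [0.4806, 0.2095, 0.2606]
tool_rot: [-3.141, -0.0, 0.003]
ft_force: [0.9, -1.4, -3.6]
gripper_width: 0.0401
gripper_force: 61.8
time_s: 20.15
position: [0.5659, 0.3086, 0.2596]
tool_rot: [3.141, 0.001, 0.003]
ft_force: [-0.5, 0.2, -3.6]
gripper_width: 0.0402
gripper_force: 62.0
[0.56548599 0.30773395 0.25979581] [ 0.04746284 -0.23379307  1.4076941 ]
0.62 [0.57204119 0.32911213 0.038     ]
```

View pics/w6.png

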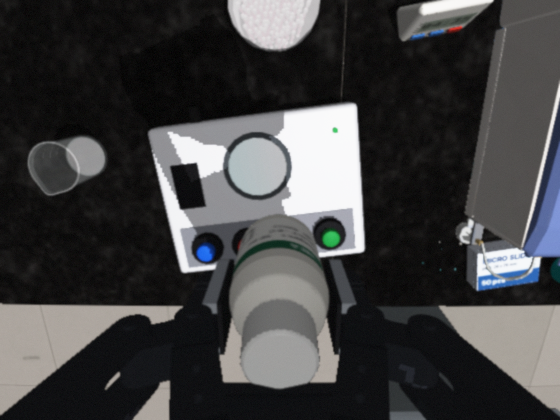

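The bottle is held upright in the gripper, with the window at (257,166) and the keys up. Lowering onto station.

```bash
python3 -m jog '[0.05,-0.12,0.2,0,0,0, 0.05,-0.23,0.5,0,0,0, 0.05,-0.23,0.7,0,0,0, 0.05,-0.23,0.7,0,0,0]' && python3 -m jog '[0,0,0.3,0,0,0, 0,0,0.55,0,0,0, 0,0,0.7,0,0,0, 0,0,0.7,0,0,0, 0,0,0.7,0,0,0, 0,0,0.7,0,0,0, 0,0,0.7,0,0,0]'
python3 - <<'E'
from h import *
im=vision.capture('scene');cv2.imwrite('pics/s7.png',cv2.resize(im[130:330,150:420,::-1],None,fx=2.9,fy=2.9))
o=manip.get_obs();print(o['position'],o['ft_force'],np.abs(o['dq']).max(),totool([.570,.330,.119]))
E
```

```text
time_s: 20.65
position: [0.5679, 0.3288, 0.1859]
tool_rot: [3.138, 0.008, 0.001]
ft_force: [-0.5, -0.5, -4.8]
gripper_width: 0.0403
gripper_force: 62.1
time_s: 21.35
position: [0.572, 0.3312, 0.1226]
tool_rot: [-3.14, -0.003, 0.002]
ft_force: [-0.0, -1.2, -4.9]
gripper_width: 0.0405
gripper_force: 62.1
[0.57173502 0.33114671 0.12213624] [-0.49728426  0.12652886 -4.86490822] 0.008812809077462671 [-0.01744903  0.01147318  0.03130533]
```

View pics/s7.png

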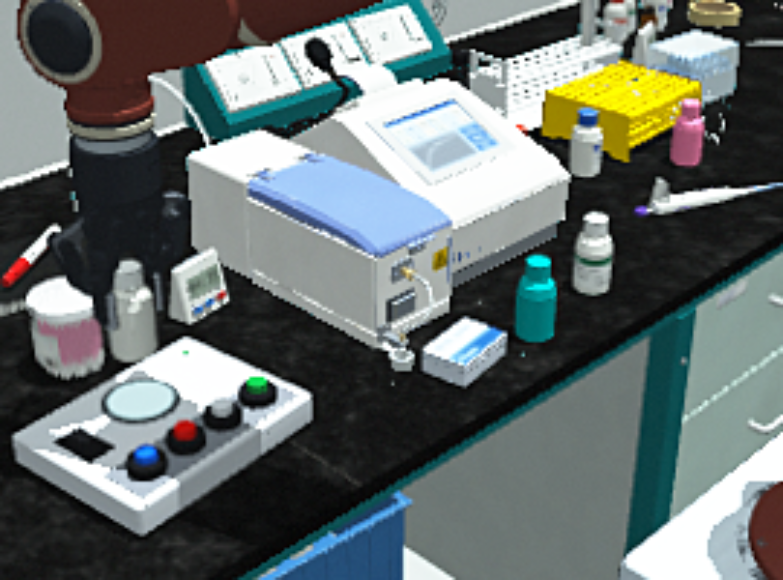

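Scene view: B hangs upright with its underside at (133,358), above the window at (141,401). A stands at (592,252), the keys are up and the bystanders look undisturbed. Handing in.

```bash
python3 -c "
from h import *
print(proj('scene',[.571,.331,.09]))
print(workorder.sign_off())"
```

```text
[250.20503685 196.39343111]
the job is handed in; nothing more can be done
None
```

I handed the job in, but no verdict came back: I pressed white, blue and green fully, lifted both bottles and set A back, and B, the heavier (about 5 N against 2 N), is held upright about 5 cm above the reader window.

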